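# Free the end cell from a battery strip-down clamp

### The arm

A 7-joint arm with a two-finger parallel gripper is mounted at the origin on the work surface. World frame = base frame: x ahead of the robot, y to its left, z up, the work surface at z = 0. Lengths are in m, angles in rad, forces in N, time in s.
With the tool pointing down it reaches from about 0.425 to 0.825 m from the base axis. Payload 3.6 kg.
Tool frame: the origin (TCP) lies midway between the tips of the shut fingers; the grasp point (between the pads) lies 19 mm behind it; z points along the fingers, y is the direction in which the jaws open and shut (so a half turn about z gives the same grasp; the last joint's range is limited). The gripper opens to 93 mm and grips with 3 to 60 N. Pads are 15 mm wide; open, the fingers measure 128 mm over their backs; the gripper's body (75 mm by 188 mm) begins 65 mm behind the grasp point.
Start: joints at [1.107, 0.615, -0.013, 1.423, 0.008, 1.103, -0.04], TCP at [0.275, -0.589, 0.219] pointing down, gripper open.
Joint ranges: [-3.12, 3.12], [-0.3, 2.06], [-1.34, 1.32], [0.26, 2.42], [-1.36, 4.5], [0.01, 1.98], [-2.84, 2.84]. Speed limits (rad/s): [2.79, 2.79, 3.14, 3.14, 3.14, 3.14, 3.14].

### API

Orientations are given as a rotation vector (axis times angle).
In Python, from rig import bot gives the robot as it stands.
- The arm moves only by the tool apply_moves, never from a script. Its argument "moves" is one flat list of numbers, 6 for each row, row after row: the shift along the tool's x, y, z in cm, then the turn, a rotation vector about the tool's x, y, z in rad. A call has exactly 5 rows; each row is the pose to reach, as a shift and turn from the pose measured when the call began, along the tool's axes at that moment; what a row does not reach only later rows make up. A row lasts 1/12 s, in which the tool goes at most 41.7 mm and 7.16 degrees, less where a joint would pass 70% of its speed; a pose out of reach is approached as far as the arm can. A call with a gripper value outside its range is refused whole. "hand" is the finger opening in cm, from 0 to 9.3, set as the call begins (left out, the last holds). The fingers move at their own pace and stop on an object; "grip_force" is the grip in N (left out, the last holds). Time passes only in rows, so rows that repeat a pose let the fingers close, or fill a call up. It gives the time, the measured TCP pose, the force and the opening at its end, in the units of the state.
- bot.get_state(): the state, without advancing time (a new reading comes with each control period).
- bot.snapshot(name): name is "side" or "top" or "wrist"; returns the picture (384x512x3 uint8, red, green, blue); there is no depth.
- bot.camera_info(name): a dict with "fovy" (degrees; the focal length in pixels is half the picture's height over the tangent of half this angle, whatever the lens; pixels are square), "cx", "cy" (the principal point, pixels), "D" ([k1, k2, p1, p2, k3] as OpenCV has them; the pictures are not rectified), "rvec" (rotation vector, rad) and "tvec" (3), from world to camera coordinates, as OpenCV has them; the wrist camera has in their place "mount" (4x4, takes a point from camera to tool coordinates, whose origin is the TCP and whose axes are the flange's). Camera axes: x right, y down, z forward; pixel columns grow to the right and rows downward; lengths in m; the calibration is good to about 2 mm. A picture is of the moment at which its call begins: read the wrist's pose just before it. camera_info takes no time and is no camera call.
- bot.hand_in(): hands the job in, once; it reports no verdict.
The state is a dict: "time": time; "q": joint angles; "qvel": joint speeds; "joint_torque": joint torques, N m; "tool_pos": TCP position; "orientation": TCP orientation; "ft_force": force on the tool from outside, world axes, zero at the start; "wrist_torque": the same for the moment, N m; "grip_width": opening from 0.0 (shut) to 1.0 (fully open).
Only numpy, scipy, OpenCV 4.12 (cv2) and the standard library are available. Lean on these libraries where they do the work, as an engineer would, in place of code of your own. Each camera call takes 0.05 s, during which the arm holds its last target.

### The job

Back the clamp's handwheel off one full turn, anticlockwise seen from its handle, until the handle is back where it started. Then grip the end cell (the one against the moving jaw) by its narrow sides and rock it side to side, along its wide face, at least twice each way by five degrees or more with its foot still between the jaws; keep rocking as you ease it up a few millimetres at a time until it is free, because a straight pull brings the next cell up with it. Finish still holding it upright about a centimetre clear above the jaws, over its old place, touching nothing but the gripper, with the other two cells standing as they were and everything else on the bench left alone.

Things in the scene. Friction and masses are not known exactly. Their poses are not given: they have to be found in the camera images.
- clamp: Low cast screw clamp fixed on the bench: bed 86 mm wide (its x), 250 mm long (its y), steel top 70 mm above the bench, 130 mm wide feet. Origin on the bench under the middle; z up; y is the screw axis, from the handwheel towards the fixed jaw; x points away from the robot (yaw within 0.3 rad). Three equal cells stand on it in a row along y, squeezed face to face between two jaws
- jaw_top (a point): Middle of the top edge of the moving jaw's face (clamp y about -33 mm). Both jaws are 64 mm wide (x) and rise 30 mm above the bed, to 100 mm above the bench; fixed jaw's face at y = +63 mm. Springs (6 N/mm) on the screw press this jaw on the end cell: about 30 to 45 N at first, 8 to 20 N after one turn back, friction about 0.6 on both wide faces. It follows up to 3 mm when the cell leaves
- seat (a point): Point on the bed top where the middle of the end cell's underside stands at the start: clamp y = -17 mm, 70 mm above the bench
- handwheel (a joint): Angle of the handwheel, rad; grows as it is backed off (anticlockwise seen from its handle: the wheel's top goes towards clamp -x); starts between 0 and 2.4; stop at 10. The handle's offset from the hub is 47 mm times sin(1.2 - angle) along clamp x and cos(1.2 - angle) up. A turn draws screw and wheel 4 mm out along clamp -y. Stiff, about 0.2 N m; stays where left
- handle (a point): Middle of the wheel's black revolving handle: round, 19 mm thick, 84 mm long, parallel to the screw, standing out from the wheel away from the jaws; the point is 50 mm in front of the rim's middle plane. It spins freely on its pin, so it can be pinched from above and carried round the hub (47 mm radius) with the tool kept upright, or regrasped on the way
- wheel_hub (a point): Centre of the handwheel (112 mm over the rim, rim 12 mm thick) on the screw axis, 90 mm above the bench, at clamp y = -160 mm and up to 6 mm further out
- cell_a_mid (a point): Centre (45 mm above its underside) of the end cell, the one against the moving jaw, nearest the handwheel: aluminium battery cell 60 mm wide (its x, along clamp x), 32 mm thick (y), 90 mm high (z), two terminal studs 8 mm high on top at x = +-19 mm; about 360 g. Its narrow sides, 60 mm apart, are open to the fingers; its wide faces are pressed by the jaw and the next cell
- cell_a_top (a point): Middle of the end cell's top face, 90 mm above its underside; axes as the cell's
- cell_a_foot (a point): Middle of the end cell's underside; axes as the cell's
- cell_b_mid (a point): Centre (45 mm up) of the next cell in the row, same size and look; stays standing upright. It clings to the end cell: a straight pull, or more than about 6 mm of lift per rock, drags it up or tips it
- cell_c_mid (a point): Centre (45 mm up) of the third cell, against the fixed jaw, same size and look; stays standing
- spanner: Bystander: steel open spanner 170 mm long lying on the bench on the far side of the clamp, origin in its middle
- driver: Bystander: screwdriver 190 mm long lying on the near side of the clamp, origin in its middle
- busbar: Bystander: flat copper bar 90 x 20 x 4 mm lying on the far side of the clamp
- loose_cell: Bystander: a cell like the others, lying on its wide face on the bench beyond the fixed jaw
- meter: Bystander: black hand-held meter 75 x 145 x 34 mm on the right of the bench
- nut_tray: Bystander: open grey tray 120 x 180 x 35 mm with nuts and bolts, on the left of the bench
- spacer: Bystander: black plastic cell spacer 64 x 100 x 12 mm on the right of the bench

How it is judged:
By the outcome, as a careful person would: the job done as asked, in the order asked, and still so for the second after the job is handed in, while the arm keeps its last pose, push and grip.
It also fails if it takes over 61 s, if anything falls off the work surface, if the arm or the gripper's body presses on something with over 40 N, if the wrist force passes 120 N, or if a joint passes its speed limit or range.

## Working session

There is one attempt and no reset: what is moved stays moved. The work goes in short steps, Python scripts to look and compute and a tool call to move; the robot and the scene stay as the last step left them, time stands still between calls to the robot, and variables do not carry over. Pictures are saved under pics/ and viewed, and the job is handed in when it is done.

Besides the shell and the picture viewer there is one more tool, called after "Emit:" as name(argument=value, ...) on one line, values as JSON. apply_moves: Moves the arm, as the interface text tells. Its arguments: {"type":"object","properties":{"moves":{"type":"array"},"hand":{"type":"number"},"grip_force":{"type":"number"}},"required":["moves"]}

```bash
mkdir -p pics; ls; python3 - <<'E'
from rig import bot
import cv2
s=bot.get_state(); print(s)
for n in ("side","top","wrist"):
    print(n,bot.camera_info(n))
for n in ("side","top"):
    cv2.imwrite(f"pics/{n}0.png",bot.snapshot(n)[:,:,::-1])
E
```

```text
pics
{'time': 0.0, 'q': array([ 1.10752571,  0.61588831, -0.0126272 ,  1.42489212,  0.0081191 ,
        1.10344202, -0.04039211]), 'qvel': array([-0.00245042,  0.00096779, -0.00121044,  0.00148753,  0.00015029,
       -0.00010546, -0.0002324 ]), 'joint_torque': array([ 2.35190419e-04, -4.58936691e+01,  2.09168647e-01, -1.65745908e+01,
       -6.10199827e-02,  2.04068504e-02,  2.59068638e-04]), 'tool_pos': array([ 0.27462724, -0.58824573,  0.2175035 ]), 'orientation': array([-3.06449646e+00, -6.80234791e-01,  9.51786192e-04]), 'ft_force': array([-0.12265067,  0.82787817,  0.10810294]), 'wrist_torque': array([ 0.03037508,  0.01849108, -0.04052339]), 'grip_width': 0.9999570406787621}
side {'fovy': 42.907596427391915, 'cx': 254.87873474520384, 'cy': 192.17596040042312, 'D': array([-0.01168606,  0.        ,  0.        ,  0.        ,  0.        ]), 'rvec': array([ 2.12334854e+00, -2.92317316e-02,  7.23589126e-04]), 'tvec': array([-0.53721516,  0.11439588,  1.65820943])}
top {'fovy': 57.08608856931717, 'cx': 253.78592212322147, 'cy': 191.17878157397524, 'D': array([-0.00292415,  0.        ,  0.        ,  0.        ,  0.        ]), 'rvec': array([ 2.13026689, -2.17371042,  0.19504165]), 'tvec': array([0.02211621, 0.55373691, 1.10151974])}
wrist {'fovy': 64.71664036207147, 'cx': 251.97564978365548, 'cy': 193.14630085530905, 'D': array([0.00471644, 0.        , 0.        , 0.        , 0.        ]), 'mount': array([[-5.42050533e-04, -9.60189591e-01, -2.79348629e-01,
         7.72597645e-02],
       [ 9.99999847e-01, -4.89154527e-04, -2.59064685e-04,
         4.38197550e-04],
       [ 1.12106568e-04, -2.79348726e-01,  9.60189709e-01,
        -1.65201860e-01],
       [ 0.00000000e+00,  0.00000000e+00,  0.00000000e+00,
         1.00000000e+00]])}
```

View pics/side0.png

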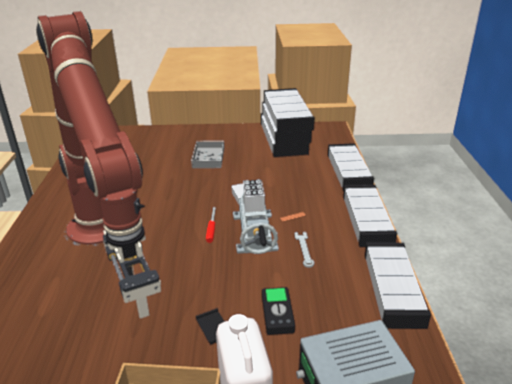

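View pics/top0.png

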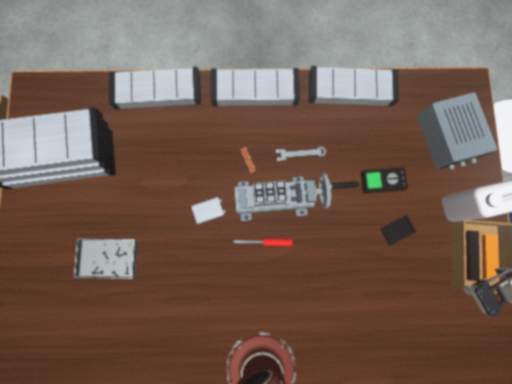

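The top view shows the clamp at about (275,195), the handwheel at (325,190) with its handle pointing right at (345,185), and the meter close by at (383,180). I'll enlarge it.

```bash
cat > h.py <<'E'
import numpy as np, cv2
from scipy.spatial.transform import Rotation as R
from rig import bot
def cam(n, st=None):
    c=bot.camera_info(n); f=192/np.tan(np.radians(c['fovy'])/2)
    K=np.array([[f,0,c['cx']],[0,f,c['cy']],[0,0,1]])
    if 'mount' in c:
        T=np.eye(4); T[:3,:3]=R.from_rotvec(st['orientation']).as_matrix(); T[:3,3]=st['tool_pos']
        W=np.linalg.inv(T@c['mount']); r=cv2.Rodrigues(W[:3,:3])[0]; t=W[:3,3]
    else: r=np.array(c['rvec']); t=np.array(c['tvec'])
    return K,c['D'],r,t
def proj(n,P,st=None):
    K,D,r,t=cam(n,st)
    return cv2.projectPoints(np.array(P,float).reshape(-1,1,3),r,t,K,D)[0].reshape(-1,2)
def onz(n,uv,z,st=None):
    K,D,r,t=cam(n,st)
    x=cv2.undistortPoints(np.array(uv,float).reshape(-1,1,2),K,D).reshape(-1,2)
    Rm=cv2.Rodrigues(r)[0]; C=-Rm.T@t
    d=np.c_[x,np.ones(len(x))]@Rm
    return C+d*((z-C[2])/d[:,2:3])
def clampW(p,o,yaw):
    c,s=np.cos(yaw),np.sin(yaw); p=np.array(p,float).reshape(-1,3)
    return np.c_[o[0]+c*p[:,0]-s*p[:,1], o[1]+s*p[:,0]+c*p[:,1], p[:,2]]
E
python3 - <<'E'
from h import *
a=cv2.imread('pics/top0.png')[140:250,180:420]; cv2.imwrite('pics/top0c.png',cv2.resize(a,None,fx=3.3,fy=3.3,interpolation=2))
a=cv2.imread('pics/side0.png')[165:275,190:330]; cv2.imwrite('pics/side0c.png',cv2.resize(a,None,fx=5,fy=5,interpolation=2))
print(onz('top',[[275,195],[325,190],[345,185]],0.1))
E
```

```text
[[ 0.53204379 -0.05254596  0.1       ]
 [ 0.54479696 -0.20805994  0.1       ]
 [ 0.55937883 -0.2713688   0.1       ]]
```

View pics/top0c.png

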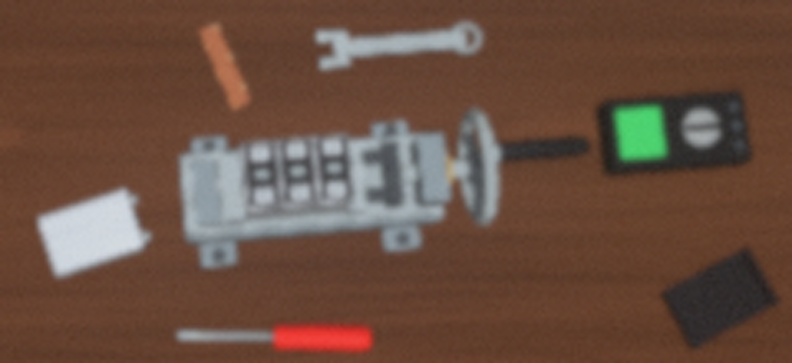

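View pics/side0c.png

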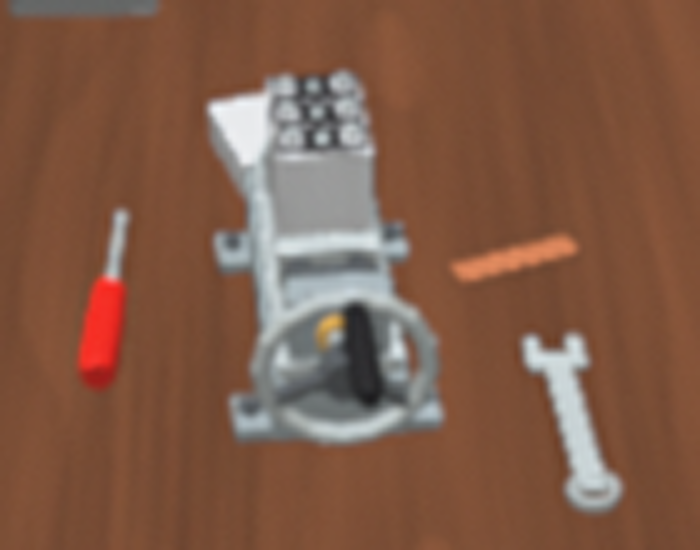

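```bash
python3 - <<'E'
from h import *
f=lambda p:np.array(p)/3.3+[180,140]
s=lambda p:np.array(p)/5+[190,165]
print('top cells c,b,a',onz('top',f([[262,174],[297,173],[336,172]]),.16))
print('wheel',onz('top',f([[480,168]]),.09)); 
print('handle ends',onz('top',f([[503,152],[586,146]]),.135))
print('side: hub',onz('side',s([[345,368]]),.09),'cells',onz('side',s([[320,135],[318,112],[316,85]]),.16))
print('side handle',onz('side',s([[355,312],[368,395]]),.13))
E
```

```text
top cells c,b,a [[ 0.53090299 -0.0020695   0.16      ]
 [ 0.53122578 -0.03294893  0.16      ]
 [ 0.53148414 -0.0674174   0.16      ]]
wheel [[ 0.54345904 -0.21166089  0.09      ]]
handle ends [[ 0.55088944 -0.22295432  0.135     ]
 [ 0.55507054 -0.29940617  0.135     ]]
side: hub [[ 0.54604875 -0.21007062  0.09      ]] cells [[ 5.35102753e-01 -6.15388341e-02  1.60000000e-01]
 [ 5.34382732e-01 -3.36456255e-02  1.60000000e-01]
 [ 5.33733407e-01  2.15394781e-04  1.60000000e-01]]
side handle [[ 0.55214428 -0.20949962  0.13      ]
 [ 0.55683228 -0.2880497   0.13      ]]
```

```bash
cat >> h.py <<'E'
def goal(pos,yaw,tilt=0.):
    """tool down, tool y at world angle yaw, tilt about tool x"""
    y=np.array([np.cos(yaw),np.sin(yaw),0]); z=np.array([0,0,-1.]); x=np.cross(y,z)
    return np.array(pos,float),R.from_matrix(np.c_[x,y,z])*R.from_rotvec([tilt,0,0])
def rel(pos,rot,st=None):
    st=st or bot.get_state(); R0=R.from_rotvec(st['orientation'])
    return np.round(np.r_[R0.inv().apply(pos-st['tool_pos'])*100,(R0.inv()*rot).as_rotvec()],3)
E
python3 - <<'E'
from h import *
f=lambda p:np.array(p)/3.3+[180,140]
print('meter corners',onz('top',f([[600,104],[606,172],[740,93]]),.034))
print(rel(*goal([.552,-.262,.30],.06)))
E
```

```text
meter corners [[ 0.61500523 -0.34972074  0.034     ]
 [ 0.5457045  -0.35091165  0.034     ]
 [ 0.62395431 -0.49330637  0.034     ]]
[ 3.8935e+01 -1.7854e+01 -8.2000e+00 -2.0000e-03 -1.0000e-03 -1.1940e+00]
```

Emit:
apply_moves(moves=[6,-2.8,-3,0,0,-0.12,12,-5.6,-8.2,0,0,-0.24,18,-8.4,-8.2,0,0,-0.36,24,-11.2,-8.2,0,0,-0.48,30,-14,-8.2,0,0,-0.6], hand=9.3)

```text
time: 0.52
tool_pos: [0.4005, -0.4384, 0.2852]
orientation: [-2.724, -1.563, -0.0]
ft_force: [0.9, -0.4, -0.4]
grip_width: 0.997
```

```bash
python3 - <<'E'
from h import *
print(bot.get_state()['q'])
print(rel(*goal([.552,-.262,.30],.06)))
E
```

```text
[ 0.91268024  0.47703568 -0.19065723  1.48781788  0.09349426  1.18614112
  0.17873919]
[ 2.2873e+01  4.1740e+00 -1.4730e+00 -0.0000e+00 -1.0000e-03 -5.8900e-01]
```

Emit:
apply_moves(moves=[5,0.9,-0.4,0,0,-0.12,10,1.8,-0.8,0,0,-0.24,15,2.7,-1.2,0,0,-0.36,20,3.6,-1.5,0,0,-0.48,22.9,4.2,-1.5,0,0,-0.59])

```text
time: 0.93
tool_pos: [0.5357, -0.2802, 0.2994]
orientation: [-2.146, -2.294, -0.0]
ft_force: [-0.2, -0.2, -0.1]
grip_width: 1.001
```

```bash
python3 - <<'E'
from h import *
print(bot.get_state()['q'])
print(rel(*goal([.552,-.262,.30],.06)))
E
```

```text
[ 0.66635343  0.50083083 -0.36629662  1.42781181  0.18204932  1.24676828
  0.34971603]
[ 1.71   1.751 -0.059 -0.    -0.     0.007]
```

Emit:
apply_moves(moves=[1,1,0,0,0,0,1.7,1.75,0,0,0,0,1.7,1.75,0,0,0,0,1.7,1.75,0,0,0,0,1.7,1.75,0,0,0,0])

```text
time: 1.35
tool_pos: [0.5504, -0.2649, 0.299]
orientation: [-2.151, -2.289, 0.004]
ft_force: [0.1, -0.3, -0.5]
grip_width: 1.001
```

```bash
python3 - <<'E'
from h import *
s=bot.get_state();print(s['q'],s['tool_pos'],s['orientation'],s['ft_force'])
im=bot.snapshot('wrist')[:,:,::-1]; np.save('pics/w1.npy',s['tool_pos']); 
import pickle; pickle.dump(s,open('pics/w1.pkl','wb'))
cv2.imwrite('pics/w1.png',im)
o,y=(.534,-.048),.06
cv2.imwrite('pics/w1b.png',cv2.resize(im,None,fx=1.55,fy=1.55))
E
```

```text
[ 0.62777846  0.51233182 -0.36418111  1.40880715  0.18660563  1.25579554
  0.31042734] [ 0.5504119  -0.26486195  0.29900828] [-2.15087535 -2.28886084  0.00370115] [ 0.05103356 -0.26311964 -0.47054722]
```

View pics/w1b.png

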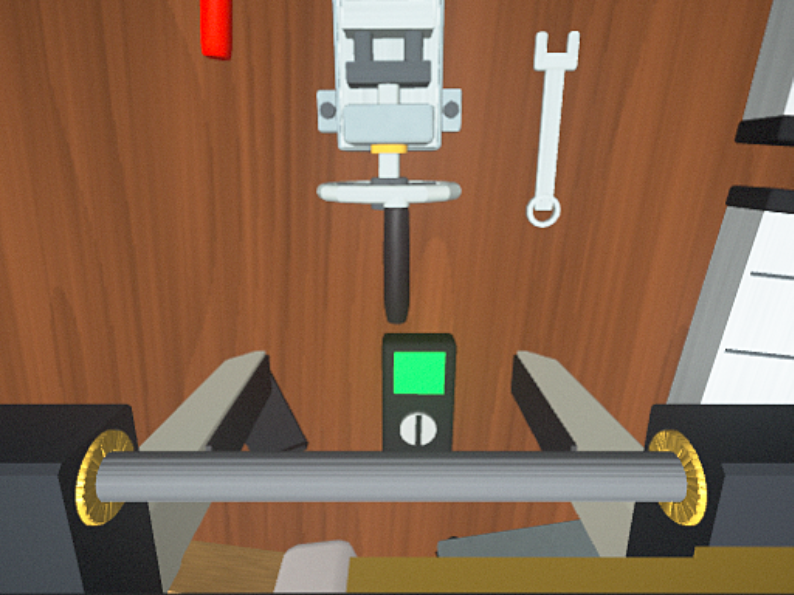

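The wheel rim runs from (318,190) to (461,190) in the enlarged picture. The handle goes from (397,205) to (397,322), and the bed's near corners are at (337,149) and (442,149).

```bash
python3 - <<'E'
from h import *
import pickle
s=pickle.load(open('pics/w1.pkl','rb')); g=lambda p:np.array(p)/1.55
pr=lambda n,p,z:print(n,onz('wrist',g(p),z,s).round(4).tolist())
pr('bed corners',[[337,149],[442,149]],.07)
pr('rim ends',[[318,190],[461,190]],.09)
pr('rim top',[[389,203]],.146)
pr('handle axis',[[397,215],[397,320]],.136)
pr('jaw bits',[[345,80],[431,80]],.1)
pr('edges',[[334,10],[444,10]],.07)
E
```

```text
bed corners [[0.5014, -0.1803, 0.07], [0.5851, -0.1751, 0.07]]
rim ends [[0.4898, -0.2119, 0.09], [0.6007, -0.205, 0.09]]
rim top [[0.5455, -0.2138, 0.146]]
handle axis [[0.5515, -0.2224, 0.136], [0.5565, -0.2988, 0.136]]
jaw bits [[0.5091, -0.1338, 0.1], [0.57, -0.1301, 0.1]]
edges [[0.4963, -0.0825, 0.07], [0.5776, -0.0776, 0.07]]
```

```bash
python3 - <<'E'
from h import *
print(rel(*goal([.5542,-.2625,.118],.062)))
E
```

```text
[ 2.2800e-01  4.2400e-01  1.8112e+01 -2.0000e-03  1.0000e-03  0.0000e+00]
```

Emit:
apply_moves(moves=[0.1,0.1,3.6,0,0,0,0.2,0.2,7.2,0,0,0,0.2,0.4,10.8,0,0,0,0.2,0.4,14.4,0,0,0,0.2,0.4,16.5,0,0,0])

```text
time: 1.82
tool_pos: [0.5506, -0.2644, 0.1302]
orientation: [-2.152, -2.281, 0.009]
ft_force: [-0.2, 0.8, -0.3]
grip_width: 0.998
```

```bash
python3 - <<'E'
from h import *
print(rel(*goal([.5542,-.2625,.118],.062)))
E
```

```text
[ 0.171  0.382  1.222 -0.008 -0.    -0.003]
```

Emit:
apply_moves(moves=[0.2,0.4,1.2,-0.008,0,0,0.2,0.4,1.2,-0.008,0,0,0.2,0.4,1.2,-0.008,0,0,0.2,0.4,1.2,-0.008,0,0,0.2,0.4,1.2,-0.008,0,0])

```text
time: 2.23
tool_pos: [0.5553, -0.2632, 0.1201]
orientation: [2.154, 2.282, 0.002]
ft_force: [0.9, 0.6, 0.8]
grip_width: 0.999
```

```bash
python3 - <<'E'
from h import *
print(rel(*goal([.5542,-.2625,.118],.062)))
cv2.imwrite('pics/w2.png',bot.snapshot('wrist')[:,:,::-1])
E
```

```text
[ 0.077 -0.104  0.207  0.003  0.001 -0.005]
```

View pics/w2.png

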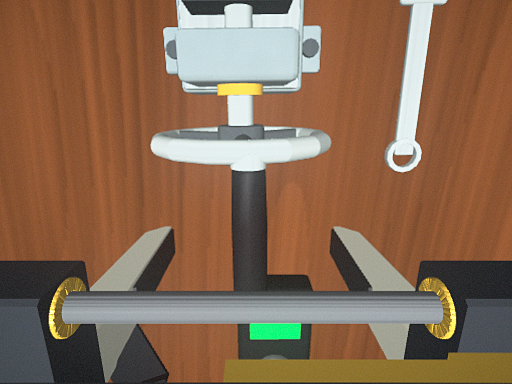

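The handle, at column 249, is nearly centred between the fingertips at 174 and 330. I'm closing on it.

Emit:
apply_moves(moves=[0.1,-0.1,0.1,0,0,0,0.1,-0.1,0.1,0,0,0,0.1,-0.1,0.1,0,0,0,0.1,-0.1,0.1,0,0,0,0.1,-0.1,0.1,0,0,0], hand=0, grip_force=25)

```text
time: 2.7
tool_pos: [0.5542, -0.262, 0.1191]
orientation: [2.154, 2.282, 0.002]
ft_force: [-0.1, 0.1, -0.8]
grip_width: 0.692
```

Emit:
apply_moves(moves=[0,0,0,0,0,0,0,0,0,0,0,0,0,0,0,0,0,0,0,0,0,0,0,0,0,0,0,0,0,0])

```text
time: 3.12
tool_pos: [0.5542, -0.262, 0.1191]
orientation: [2.154, 2.282, 0.002]
ft_force: [0.4, -0.6, 0.6]
grip_width: 0.334
```

```bash
python3 - <<'E'
from h import *
s=bot.get_state(); print(s)
np.save('grip0.npy',np.r_[s['tool_pos'],s['orientation']])
E
```

```text
{'time': 3.1167, 'q': array([ 0.59875512,  0.68048436, -0.32077643,  1.64748829,  0.26654116,
        0.85334964,  0.22702104]), 'qvel': array([-0.00022885,  0.00076166, -0.00088934,  0.00010615, -0.00097081,
        0.00085679, -0.00087869]), 'joint_torque': array([-3.87882261e-03, -4.48334527e+01, -3.31699960e+00, -1.35388291e+01,
       -4.58477600e-02,  2.35196587e-02, -2.95384325e-04]), 'tool_pos': array([ 0.55422628, -0.26201743,  0.11906365]), 'orientation': array([2.15397522e+00, 2.28245463e+00, 2.06427965e-03]), 'ft_force': array([ 0.38197408, -0.56633118,  0.56202065]), 'wrist_torque': array([ 0.05240254, -0.05916732,  0.02221095]), 'grip_width': 0.3335059002616466}
```

Emit:
apply_moves(moves=[0,0,0,0,0,0,0,0,0,0,0,0,0,0,0,0,0,0,0,0,0,0,0,0,0,0,0,0,0,0])

```text
time: 3.53
tool_pos: [0.5539, -0.262, 0.119]
orientation: [2.154, 2.283, 0.001]
ft_force: [-1.2, -0.3, 0.6]
grip_width: 0.186
```

```bash
python3 - <<'E'
from h import *
s=bot.get_state(); print(s['tool_pos'],s['orientation'],s['ft_force'],s['grip_width'])
np.save('grip0.npy',np.r_[s['tool_pos'],s['orientation']])
# circle plan
yaw=.062; hub=np.array([.5452,-.2084,.090]); ex=np.array([np.cos(yaw),np.sin(yaw),0]); ey=np.array([-np.sin(yaw),np.cos(yaw),0])
G=s['tool_pos']+[0,0,.019]; d=G-hub; print('clamp rel hub',d@ex,d@ey,d[2])
E
```

```text
[ 0.55388051 -0.26203284  0.11901332] [2.15432285e+00 2.28288324e+00 1.26492355e-03] [-1.18455294 -0.25056514  0.61578409] 0.18601127347807095
clamp rel hub 0.005340726686721722 -0.054067640161152855 0.048013323474142194
```

```bash
cat > wheel.py <<'E'
import sys
from h import *
yaw=.062; ex=np.array([np.cos(yaw),np.sin(yaw),0]); ey=np.array([-np.sin(yaw),np.cos(yaw),0])
g0=np.load('grip0.npy'); p0=.114; r=.047
C=g0[:3]-ex*r*np.sin(p0)-np.array([0,0,r*np.cos(p0)])
s=bot.get_state(); d=s['tool_pos']-C
ph=np.arctan2(d@ex,d[2]); prog=float(sys.argv[1]); step=float(sys.argv[2])  # prog: expected deg so far
a=(p0-ph)%(2*np.pi); 
print('meas progress deg',np.degrees(a).round(1),'radius',np.hypot(d@ex,d[2]).round(4),'y',(d@ey).round(4),s['ft_force'].round(1),s['wrist_torque'].round(2),s['grip_width'].round(3))
Rg=R.from_rotvec(g0[3:]); out=[]
for k in range(1,6):
    th=np.radians(min(prog+step*k,float(sys.argv[3]) if len(sys.argv)>3 else 360)); f=p0-th
    P=C+ex*r*np.sin(f)+np.array([0,0,r*np.cos(f)])-ey*.004*th/(2*np.pi)
    out+= list(rel(P,Rg,s).round(2))
print([float(x) for x in out])
E
python3 wheel.py 0 9
```

```text
Traceback (most recent call last):
  File "wheel.py", line 9, in <module>
    print('meas progress deg',np.degrees(a).round(1),'radius',np.hypot(d@ex,d[2]).round(4),'y',(d@ey).round(4),s['ft_force'].round(1),s['wrist_torque'].round(2),s['grip_width'].round(3))
                                                                                                                                                                 ^^^^^^^^^^^^^^^^^^^^^
AttributeError: 'float' object has no attribute 'round'
```

```bash
sed -i "s/s\['grip_width'\].round(3)/round(s['grip_width'],3)/" wheel.py
python3 wheel.py 0 9
```

```text
meas progress deg 0.0 radius 0.047 y -0.0 [-1.2 -0.3  0.6] [0.01 0.2  0.  ] 0.186
[-0.01, -0.74, -0.03, 0.0, 0.0, 0.0, -0.03, -1.47, 0.06, 0.0, 0.0, 0.0, -0.04, -2.18, 0.26, 0.0, 0.0, 0.0, -0.05, -2.85, 0.57, 0.0, 0.0, 0.0, -0.06, -3.46, 0.98, 0.0, 0.0, 0.0]
```

Emit:
apply_moves(moves=[0,-0.74,-0.03,0,0,0,-0.03,-1.47,0.06,0,0,0,-0.04,-2.18,0.26,0,0,0,-0.05,-2.85,0.57,0,0,0,-0.06,-3.46,0.98,0,0,0])

```text
time: 3.95
tool_pos: [0.5212, -0.2647, 0.1102]
orientation: [2.151, 2.28, 0.007]
ft_force: [4.1, -0.0, -0.1]
grip_width: 0.189
```

```bash
python3 wheel.py 45 9
```

```text
meas progress deg 42.4 radius 0.0468 y -0.0007 [ 4.1 -0.  -0.1] [-0.1  -1.21  0.  ] 0.189
[0.01, -0.73, 0.61, 0.01, 0.0, 0.0, -0.0, -1.19, 1.19, 0.01, 0.0, 0.0, -0.01, -1.55, 1.83, 0.01, 0.0, 0.0, -0.02, -1.81, 2.52, 0.01, 0.0, 0.0, -0.03, -1.95, 3.24, 0.01, 0.0, 0.0]
```

Tracking well, with small forces.

Emit:
apply_moves(moves=[0.01,-0.73,0.61,0,0,0,0,-1.19,1.19,0.01,0,0,-0.01,-1.55,1.83,0.01,0,0,-0.02,-1.81,2.52,0.01,0,0,-0.03,-1.95,3.24,0.01,0,0])

```text
time: 4.37
tool_pos: [0.5022, -0.2666, 0.0775]
orientation: [2.155, 2.284, -0.005]
ft_force: [3.7, -0.8, 3.9]
grip_width: 0.187
```

```bash
python3 wheel.py 90 9
```

```text
meas progress deg 90.2 radius 0.0468 y -0.0013 [ 3.7 -0.8  3.9] [-0.05 -0.95  0.02] 0.187
[0.03, -0.04, 0.72, -0.0, 0.0, 0.0, 0.02, 0.05, 1.45, -0.0, 0.0, 0.0, 0.01, 0.25, 2.16, -0.0, 0.0, 0.0, 0.01, 0.56, 2.83, -0.0, 0.0, 0.0, -0.0, 0.98, 3.44, -0.0, 0.0, 0.0]
```

Emit:
apply_moves(moves=[0.03,-0.04,0.72,0,0,0,0.02,0.05,1.45,0,0,0,0.01,0.25,2.16,0,0,0,0.01,0.56,2.83,0,0,0,0,0.98,3.44,0,0,0])

```text
time: 4.78
tool_pos: [0.5122, -0.2664, 0.0427]
orientation: [2.155, 2.283, -0.005]
ft_force: [3.2, 0.3, 7.3]
grip_width: 0.189
```

```bash
python3 wheel.py 135 9
```

```text
meas progress deg 135.6 radius 0.0471 y -0.0018 [3.2 0.3 7.3] [-0.05 -0.68  0.03] 0.189
[0.02, 0.48, 0.5, -0.0, 0.0, 0.0, 0.02, 1.06, 0.95, -0.0, 0.0, 0.0, 0.01, 1.71, 1.31, -0.0, 0.0, 0.0, 0.0, 2.4, 1.56, -0.0, 0.0, 0.0, -0.0, 3.12, 1.7, -0.0, 0.0, 0.0]
```

Emit:
apply_moves(moves=[0.02,0.48,0.5,0,0,0,0.02,1.06,0.95,0,0,0,0.01,1.71,1.31,0,0,0,0,2.4,1.56,0,0,0,0,3.12,1.7,0,0,0])

```text
time: 5.2
tool_pos: [0.5412, -0.2649, 0.0255]
orientation: [-2.155, -2.283, 0.012]
ft_force: [-2.5, 0.5, 13.9]
grip_width: 0.188
```

```bash
python3 wheel.py 180 9
```

```text
meas progress deg 177.5 radius 0.0474 y -0.002 [-2.5  0.5 13.9] [0.01 0.48 0.08] 0.188
[-0.0, 0.95, 0.01, -0.01, 0.0, -0.0, -0.01, 1.68, -0.09, -0.01, 0.0, -0.0, -0.02, 2.39, -0.29, -0.01, 0.0, -0.0, -0.02, 3.06, -0.61, -0.01, 0.0, -0.0, -0.03, 3.66, -1.03, -0.01, 0.0, -0.0]
```

Emit:
apply_moves(moves=[0,0.95,-0.06,0,0,0,-0.01,1.68,-0.17,-0.01,0,0,-0.02,2.39,-0.37,-0.01,0,0,-0.02,3.06,-0.68,-0.01,0,0,-0.03,3.66,-1.08,-0.01,0,0])

```text
time: 5.62
tool_pos: [0.5724, -0.2631, 0.0319]
orientation: [-2.153, -2.28, 0.012]
ft_force: [-1.1, -0.8, -8.9]
grip_width: 0.19
```

```bash
python3 wheel.py 225 9
```

```text
meas progress deg 216.9 radius 0.0469 y -0.0022 [-1.1 -0.8 -8.9] [-0.3   0.08  0.03] 0.19
[-0.03, 1.08, -0.88, -0.01, -0.0, -0.0, -0.04, 1.53, -1.46, -0.01, -0.0, -0.0, -0.05, 1.88, -2.11, -0.01, -0.0, -0.0, -0.06, 2.13, -2.81, -0.01, -0.0, -0.0, -0.07, 2.26, -3.53, -0.01, -0.0, -0.0]
```

Emit:
apply_moves(moves=[-0.03,1.08,-0.85,-0.01,0,0,-0.04,1.53,-1.46,-0.01,0,0,-0.05,1.88,-2.11,-0.01,0,0,-0.06,2.13,-2.81,-0.01,0,0,-0.07,2.26,-3.53,-0.01,0,0])

```text
time: 6.03
tool_pos: [0.5958, -0.2621, 0.068]
orientation: [2.156, 2.283, -0.0]
ft_force: [-1.5, 0.4, -5.8]
grip_width: 0.187
```

```bash
python3 wheel.py 270 9
```

```text
meas progress deg 271.3 radius 0.0474 y -0.0027 [-1.5  0.4 -5.8] [-0.15  0.32  0.02] 0.187
[-0.04, -0.02, -0.64, -0.0, -0.0, -0.0, -0.05, -0.11, -1.37, -0.0, -0.0, -0.0, -0.07, -0.31, -2.08, -0.0, -0.0, -0.0, -0.08, -0.62, -2.74, -0.0, -0.0, -0.0, -0.09, -1.03, -3.36, -0.0, -0.0, -0.0]
```

Emit:
apply_moves(moves=[-0.04,-0.02,-0.64,0,0,0,-0.05,-0.11,-1.37,0,0,0,-0.07,-0.31,-2.08,0,0,0,-0.08,-0.62,-2.74,0,0,0,-0.09,-1.03,-3.36,0,0,0])

```text
time: 6.45
tool_pos: [0.5854, -0.2633, 0.1023]
orientation: [2.155, 2.283, 0.001]
ft_force: [-0.2, -0.7, -8.1]
grip_width: 0.185
```

```bash
python3 wheel.py 315 9
```

```text
meas progress deg 315.7 radius 0.0474 y -0.0033 [-0.2 -0.7 -8.1] [-0.12  0.06  0.1 ] 0.185
[-0.04, -0.5, -0.47, -0.0, -0.0, -0.0, -0.05, -1.08, -0.92, -0.0, -0.0, -0.0, -0.06, -1.72, -1.28, -0.0, -0.0, -0.0, -0.08, -2.41, -1.54, -0.0, -0.0, -0.0, -0.09, -3.14, -1.68, -0.0, -0.0, -0.0]
```

Emit:
apply_moves(moves=[-0.04,-0.5,-0.47,0,0,0,-0.05,-1.08,-0.92,0,0,0,-0.06,-1.72,-1.28,0,0,0,-0.08,-2.41,-1.54,0,0,0,-0.09,-3.14,-1.68,0,0,0])

```text
time: 6.87
tool_pos: [0.5547, -0.2659, 0.1193]
orientation: [2.154, 2.282, 0.004]
ft_force: [4.1, 0.5, -12.5]
grip_width: 0.188
```

```bash
python3 wheel.py 360 0
```

```text
meas progress deg 359.4 radius 0.0474 y -0.0039 [  4.1   0.5 -12.5] [-0.15 -0.89 -0.01] 0.188
[-0.01, -0.05, 0.03, 0.0, -0.0, -0.0, -0.01, -0.05, 0.03, 0.0, -0.0, -0.0, -0.01, -0.05, 0.03, 0.0, -0.0, -0.0, -0.01, -0.05, 0.03, 0.0, -0.0, -0.0, -0.01, -0.05, 0.03, 0.0, -0.0, -0.0]
```

Emit:
apply_moves(moves=[0,-0.08,0.08,0,0,0,0,-0.1,0.08,0,0,0,0,-0.1,0.08,0,0,0,0,-0.1,0.08,0,0,0,0,-0.1,0.08,0,0,0])

```text
time: 7.28
tool_pos: [0.553, -0.2661, 0.1191]
orientation: [2.154, 2.282, 0.002]
ft_force: [-3.4, 1.8, 1.8]
grip_width: 0.19
```

```bash
python3 wheel.py 360 0
```

```text
meas progress deg 1.3 radius 0.047 y -0.004 [-3.4  1.8  1.8] [0.09 0.7  0.04] 0.19
[0.0, 0.11, 0.01, 0.0, -0.0, -0.0, 0.0, 0.11, 0.01, 0.0, -0.0, -0.0, 0.0, 0.11, 0.01, 0.0, -0.0, -0.0, 0.0, 0.11, 0.01, 0.0, -0.0, -0.0, 0.0, 0.11, 0.01, 0.0, -0.0, -0.0]
```

Emit:
apply_moves(moves=[0,0,0,0,0,0,0,0,0,0,0,0,0,0,0,0,0,0,0,0,-0.5,0,0,0,0,0,-2.5,0,0,0], hand=9.3)

```text
time: 7.7
tool_pos: [0.5514, -0.2654, 0.1419]
orientation: [-2.155, -2.283, 0.001]
ft_force: [-0.9, -0.3, -0.3]
grip_width: 0.497
```

```bash
python3 - <<'E'
from h import *
print(rel(*goal([.540,-.155,.36],.062)))
E
```

```text
[ 1.1119e+01 -5.3800e-01 -2.1794e+01 -2.0000e-03 -1.0000e-03 -4.0000e-03]
```

Emit:
apply_moves(moves=[0,0,-3.5,0,0,0,1.5,0,-7,0,0,0,3.5,0,-10.5,0,0,0,5.5,0,-14,0,0,0,7.5,-0.3,-17,0,0,0])

```text
time: 8.12
tool_pos: [0.5455, -0.1898, 0.3153]
orientation: [2.155, 2.284, 0.003]
ft_force: [0.6, -0.0, 0.4]
grip_width: 0.855
```

Emit:
apply_moves(moves=[1.8,0,-2,0,0,0,3.6,-0.3,-4,0,0,0,3.7,-0.3,-4.8,0,0,0,3.7,-0.3,-4.8,0,0,0,3.7,-0.3,-4.8,0,0,0])

```text
time: 8.53
tool_pos: [0.5401, -0.1546, 0.3628]
orientation: [2.156, 2.282, 0.002]
ft_force: [-0.9, -0.3, -0.2]
grip_width: 1.0
```

```bash
python3 - <<'E'
from h import *
import pickle
s=bot.get_state();print(s['tool_pos'],s['orientation'],s['qvel'].round(3))
im=bot.snapshot('wrist')[:,:,::-1]
pickle.dump(s,open('pics/w3.pkl','wb'))
cv2.imwrite('pics/w3.png',im)
cv2.imwrite('pics/w3b.png',cv2.resize(im,None,fx=1.55,fy=1.55))
E
```

```text
[ 0.54010171 -0.15459923  0.36279564] [2.15614390e+00 2.28207205e+00 1.54254328e-03] [ 0.012  0.03   0.019  0.03   0.001  0.    -0.003]
```

View pics/w3b.png

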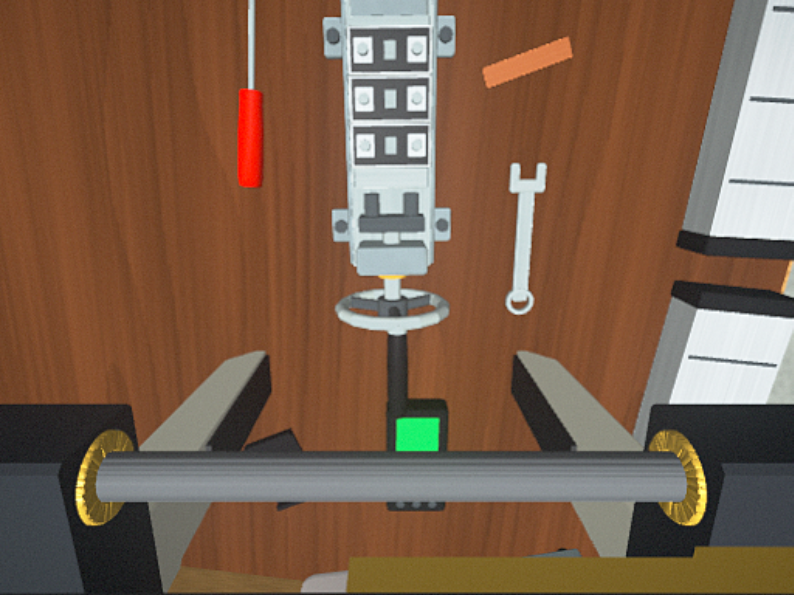

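```bash
python3 - <<'E'
import cv2
a=cv2.imread('pics/w3.png')[0:190,200:310]; cv2.imwrite('pics/w3c.png',cv2.resize(a[0:130],None,fx=4.6,fy=4.6,interpolation=2))
E
```

```text
(no output)
```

View pics/w3c.png

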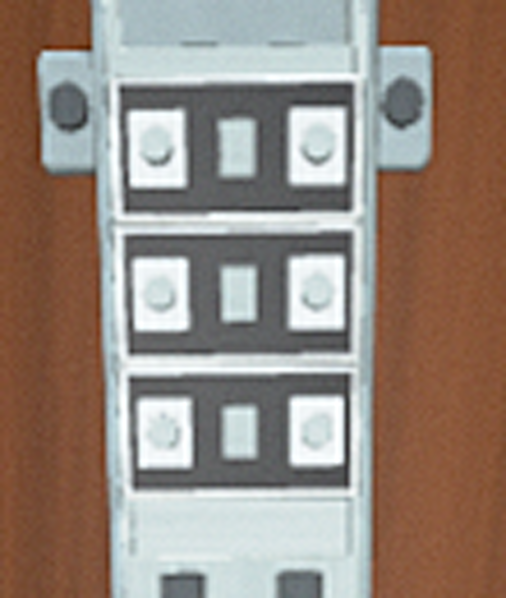

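Stud tops in the crop are at (163,432) and (317,430) for cell a, (159,294) and (316,291) for b, and (155,147) and (317,144) for c.

```bash
python3 - <<'E'
from h import *
import pickle
s=pickle.load(open('pics/w3.pkl','rb')); g=lambda p:np.array(p)/4.6+[200,0]
p=onz('wrist',g([[163,432],[317,430],[159,294],[316,291],[155,147],[317,144]]),.168,s)
m=(p[::2]+p[1::2])/2; d=p[1::2]-p[::2]; print(m.round(4), np.linalg.norm(d,axis=1), np.arctan2(d[:,1],d[:,0]))
print(np.arctan2(-(m[2]-m[0])[0],(m[2]-m[0])[1]))
print(onz('wrist',g([[240,432],[240,358]]),.16,s))
E
```

```text
[[ 0.5353 -0.0655  0.168 ]
 [ 0.533  -0.0341  0.168 ]
 [ 0.5309 -0.0026  0.168 ]] [0.03778838 0.03752439 0.03767413] [0.06858153 0.07407355 0.07321744]
0.07115689566586485
[[ 0.5353663  -0.06544746  0.16      ]
 [ 0.53438671 -0.04809009  0.16      ]]
```

```bash
python3 - <<'E'
from h import *
print(rel(*goal([.5353,-.0655,.22],.068)))
E
```

```text
[ 8.9620e+00  6.6000e-02  1.4175e+01 -0.0000e+00  0.0000e+00 -1.2000e-02]
```

Emit:
apply_moves(moves=[2.5,0,2.5,0,0,0,5,0,5.5,0,0,-0.01,7.5,0,8.5,0,0,-0.01,9,0.1,11.5,0,0,-0.01,9,0.1,14,0,0,-0.01], hand=9.3)

```text
time: 9.0
tool_pos: [0.5339, -0.0618, 0.2181]
orientation: [-2.138, -2.294, 0.002]
ft_force: [-0.3, 0.3, -0.7]
grip_width: 1.0
```

```bash
python3 - <<'E'
from h import *
print(rel(*goal([.5353,-.0655,.116],.068)))
E
```

```text
[-4.1500e-01  1.6500e-01  1.0211e+01 -5.0000e-03 -3.0000e-03  2.0000e-03]
```

Emit:
apply_moves(moves=[-0.4,0.16,1.5,-0.005,0,0,-0.4,0.16,4,-0.005,0,0,-0.4,0.16,6.5,-0.005,0,0,-0.4,0.16,9,-0.005,0,0,-0.4,0.16,10.2,-0.005,0,0])

```text
time: 9.42
tool_pos: [0.532, -0.0672, 0.1111]
orientation: [-2.139, -2.289, 0.005]
ft_force: [-0.4, -0.8, -0.1]
grip_width: 0.999
```

```bash
python3 - <<'E'
from h import *
print(rel(*goal([.5353,-.0655,.116],.068)), bot.get_state()['tool_pos'])
E
```

```text
[ 0.149  0.338 -0.488 -0.008 -0.004 -0.   ] [ 0.53198288 -0.06719741  0.11113808]
```

Emit:
apply_moves(moves=[0.15,0.34,-0.49,-0.007,-0.004,0,0.15,0.34,-0.49,-0.007,-0.004,0,0.15,0.34,-0.49,-0.007,-0.004,0,0.15,0.34,-0.49,-0.007,-0.004,0,0.15,0.34,-0.49,-0.007,-0.004,0])

```text
time: 9.83
tool_pos: [0.536, -0.0658, 0.1169]
orientation: [2.145, 2.295, 0.0]
ft_force: [0.9, -0.8, 0.5]
grip_width: 1.001
```

```bash
python3 - <<'E'
from h import *
print(rel(*goal([.5353,-.0655,.116],.068)), bot.get_state()['tool_pos'])
s=bot.get_state();im=bot.snapshot('wrist')[:,:,::-1]
cv2.imwrite('pics/w4.png',im)
E
```

```text
[ 0.031 -0.069  0.094  0.001  0.    -0.   ] [ 0.53601182 -0.06576327  0.11694549]
```

View pics/w4.png

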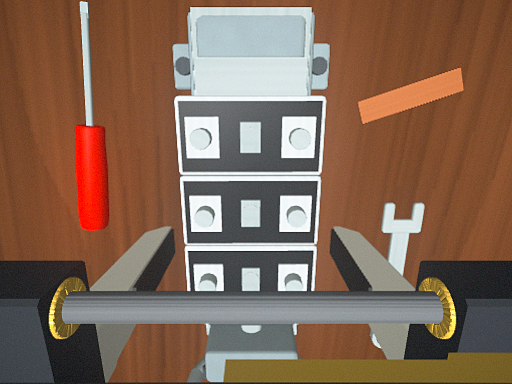

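The picture shows cell a's studs at (208,279) and (293,278), between the fingers. I'll check the centring numerically.

```bash
python3 - <<'E'
from h import *
s=bot.get_state()
p=onz('wrist',[[207,281],[294,280],[205,216],[296,215],[201,139],[299,139]],.168,s); print(p.round(4),p.reshape(3,2,3).mean(1).round(4))
E
```

```text
[[ 5.161e-01 -6.220e-02  1.680e-01]
 [ 5.532e-01 -5.920e-02  1.680e-01]
 [ 5.145e-01 -3.260e-02  1.680e-01]
 [ 5.508e-01 -2.980e-02  1.680e-01]
 [ 5.123e-01 -2.200e-03  1.680e-01]
 [ 5.487e-01  3.000e-04  1.680e-01]] [[ 0.5346 -0.0607  0.168 ]
 [ 0.5327 -0.0312  0.168 ]
 [ 0.5305 -0.0009  0.168 ]]
```

Emit:
apply_moves(moves=[0,0,0.1,0,0,0,0,0,0.1,0,0,0,0,0,0.1,0,0,0,0,0,0.1,0,0,0,0,0,0.1,0,0,0], hand=0, grip_force=50)

```text
time: 10.3
tool_pos: [0.5359, -0.0657, 0.116]
orientation: [2.145, 2.295, 0.0]
ft_force: [0.2, -0.1, 0.0]
grip_width: 0.69
```

Emit:
apply_moves(moves=[0,0,0,0,0,0,0,0,0,0,0,0,0,0,0,0,0,0,0,0,0,0,0,0,0,0,0,0,0,0])

```text
time: 10.72
tool_pos: [0.5354, -0.0657, 0.1159]
orientation: [-2.145, -2.295, 0.001]
ft_force: [-2.7, 0.5, 1.2]
grip_width: 0.642
```

```bash
python3 - <<'E'
from h import *
s=bot.get_state(); print(s['tool_pos'],s['orientation'],s['ft_force'],s['grip_width']*93, rel(*goal([.5353,-.0655,.116],.068)))
E
```

```text
[ 0.53535702 -0.06572701  0.11592972] [-2.14484125e+00 -2.29537350e+00  1.47625103e-03] [-2.68415132  0.49490013  1.16854284] 59.70923708931913 [ 0.023 -0.004 -0.007 -0.001  0.001 -0.   ]
```

```bash
cat > rock.py <<'E'
import sys,os
from h import *
if not os.path.exists('g1.npy'):
    s=bot.get_state(); np.save('g1.npy',np.r_[s['tool_pos'],s['orientation']])
g=np.load('g1.npy'); Rg=R.from_rotvec(g[3:]); F=g[:3]+Rg.apply([0,0,.046])
s=bot.get_state(); Rn=R.from_rotvec(s['orientation']); tn=(Rg.inv()*Rn).as_rotvec()
fn=s['tool_pos']+Rn.apply([0,0,.046])-F
print('tilt deg',np.degrees(tn).round(2),'foot shift mm',(Rg.inv().apply(fn)*1000).round(2),'F',s['ft_force'].round(1),'T',s['wrist_torque'].round(2),'w',round(s['grip_width']*93,2),s['time'])
def plan(th,h,dx=0,n=4):
    hn=fn[2]*1000; out=[]
    for k in range(1,6):
        f=min(k/n,1); t=tn[0]+(np.radians(th)-tn[0])*f; hh=hn+(h-hn)*f
        rot=Rg*R.from_rotvec([t,0,0]); pos=F+[0,0,hh/1000]+Rg.apply([dx/1000,0,0])-rot.apply([0,0,.046])
        v=rel(pos,rot,s); out+=[float(x) for x in v[:3].round(2)]+[float(x) for x in v[3:].round(3)]
    print([x+0. for x in out])
if len(sys.argv)>2: plan(float(sys.argv[1]),float(sys.argv[2]),float(sys.argv[3]) if len(sys.argv)>3 else 0)
E
python3 rock.py 7.5 4.3
```

```text
tilt deg [0. 0. 0.] foot shift mm [0. 0. 0.] F [-2.7  0.5  1.2] T [0.   0.36 0.04] w 59.71 10.7167
[0.0, 0.15, -0.1, 0.033, 0.0, 0.0, 0.0, 0.3, -0.2, 0.065, 0.0, 0.0, 0.0, 0.45, -0.3, 0.098, 0.0, 0.0, 0.0, 0.6, -0.39, 0.131, 0.0, 0.0, 0.0, 0.6, -0.39, 0.131, 0.0, 0.0]
```

Emit:
apply_moves(moves=[0,0.15,-0.1,0.033,0,0,0,0.3,-0.2,0.065,0,0,0,0.45,-0.3,0.098,0,0,0,0.6,-0.39,0.131,0,0,0,0.6,-0.39,0.131,0,0])

```text
time: 11.13
tool_pos: [0.5414, -0.0653, 0.1194]
orientation: [-2.08, -2.226, 0.15]
ft_force: [-1.9, -0.5, 1.5]
grip_width: 0.639
```

```bash
python3 rock.py -7.5 4.5
```

```text
tilt deg [7.66 0.   0.01] foot shift mm [-0.02 -0.09 -3.85] F [-1.9 -0.5  1.5] T [-0.15  0.37  0.04] w 59.46 11.1333
[0.0, -0.3, -0.01, -0.066, 0.0, 0.0, 0.0, -0.6, 0.01, -0.132, 0.0, 0.0, 0.0, -0.9, 0.04, -0.198, 0.0, 0.0, 0.0, -1.2, 0.1, -0.265, 0.0, 0.0, 0.0, -1.2, 0.1, -0.265, 0.0, 0.0]
```

Emit:
apply_moves(moves=[0,-0.3,-0.01,-0.066,0,0,0,-0.6,0.01,-0.132,0,0,0,-0.9,0.04,-0.198,0,0,0,-1.2,0.1,-0.265,0,0,0,-1.2,0.1,-0.265,0,0])

```text
time: 11.55
tool_pos: [0.53, -0.0661, 0.1205]
orientation: [2.078, 2.223, 0.154]
ft_force: [3.5, 0.5, -5.8]
grip_width: 0.646
```

```bash
python3 rock.py 7.5 5.0; python3 - <<'E'
from h import *
import pickle
pickle.dump(bot.get_state(),open('pics/w5.pkl','wb'))
cv2.imwrite('pics/w5.png',bot.snapshot('wrist')[:,:,::-1])
a=bot.snapshot('side')[:,:,::-1]; cv2.imwrite('pics/s5.png',cv2.resize(a[150:290,180:340],None,fx=4,fy=4,interpolation=2))
E
```

```text
tilt deg [-7.99  0.02  0.01] foot shift mm [-0.01  1.05 -5.01] F [ 3.5  0.5 -5.8] T [ 0.12 -0.81 -0.06] w 60.08 11.55
[0.0, 0.21, 0.0, 0.068, 0.0, 0.0, 0.0, 0.52, 0.03, 0.135, 0.0, 0.0, 0.0, 0.82, 0.08, 0.203, 0.0, 0.0, 0.0, 1.12, 0.15, 0.27, 0.0, 0.0, 0.0, 1.12, 0.15, 0.27, 0.0, 0.0]
```

View pics/w5.png

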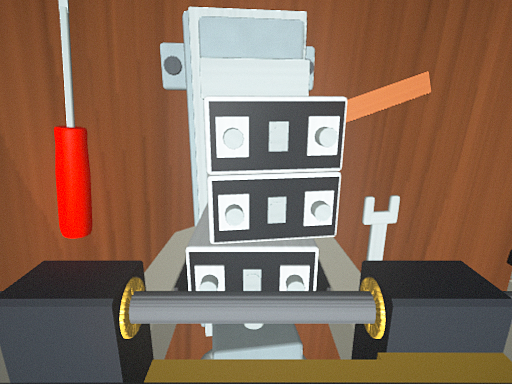

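View pics/s5.png

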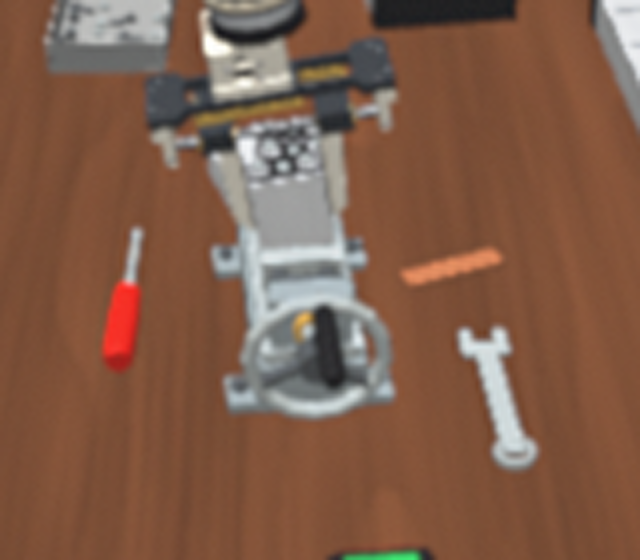

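The wrist view shows cell a tilted with the gripper while b and c stay aligned with the clamp. I'll keep rocking.

Emit:
apply_moves(moves=[0,0.21,0,0.068,0,0,0,0.52,0.03,0.135,0,0,0,0.82,0.08,0.203,0,0,0,1.12,0.15,0.27,0,0,0,1.12,0.15,0.27,0,0])

```text
time: 12.07
tool_pos: [0.5398, -0.0654, 0.1197]
orientation: [-2.073, -2.218, 0.166]
ft_force: [-4.4, -0.2, 3.3]
grip_width: 0.642
```

```bash
python3 rock.py -7.5 6.0
```

```text
tilt deg [ 8.47  0.01 -0.01] foot shift mm [ 0.01 -2.37 -4.28] F [-4.4 -0.2  3.3] T [-0.22  1.14  0.06] w 59.72 12.0667
[0.0, -0.09, -0.07, -0.07, 0.0, 0.0, 0.0, -0.42, -0.08, -0.139, 0.0, 0.0, 0.0, -0.74, -0.06, -0.209, 0.0, 0.0, 0.0, -1.06, -0.03, -0.279, 0.0, 0.0, 0.0, -1.06, -0.03, -0.279, 0.0, 0.0]
```

Emit:
apply_moves(moves=[0,-0.09,-0.07,-0.07,0,0,0,-0.42,-0.08,-0.139,0,0,0,-0.74,-0.06,-0.209,0,0,0,-1.06,-0.03,-0.279,0,0,0,-1.06,-0.03,-0.279,0,0])

```text
time: 12.48
tool_pos: [0.5288, -0.0662, 0.1216]
orientation: [2.08, 2.226, 0.15]
ft_force: [3.0, 1.4, -7.1]
grip_width: 0.642
```

```bash
python3 rock.py 7.5 8.5
```

```text
tilt deg [-7.74  0.02  0.01] foot shift mm [-0.02 -0.36 -6.1 ] F [ 3.   1.4 -7.1] T [ 0.07 -0.68 -0.04] w 59.71 12.4833
[0.0, 0.35, -0.04, 0.067, 0.0, 0.0, 0.0, 0.66, -0.07, 0.133, 0.0, 0.0, 0.0, 0.97, -0.08, 0.2, 0.0, 0.0, 0.0, 1.28, -0.07, 0.266, 0.0, 0.0, 0.0, 1.28, -0.07, 0.266, 0.0, 0.0]
```

Emit:
apply_moves(moves=[0,0.35,-0.04,0.067,0,0,0,0.66,-0.07,0.133,0,0,0,0.97,-0.08,0.2,0,0,0,1.28,-0.07,0.266,0,0,0,1.28,-0.07,0.266,0,0])

```text
time: 12.9
tool_pos: [0.5392, -0.0655, 0.1228]
orientation: [-2.074, -2.22, 0.161]
ft_force: [-4.4, -1.3, 1.3]
grip_width: 0.638
```

```bash
python3 rock.py -7.5 11
```

```text
tilt deg [ 8.25  0.03 -0.01] foot shift mm [ 0.03 -2.73 -7.32] F [-4.4 -1.3  1.3] T [-0.25  1.38  0.03] w 59.3 12.9
[0.0, -0.06, -0.12, -0.069, -0.001, 0.0, 0.0, -0.39, -0.18, -0.137, -0.001, 0.0, 0.0, -0.71, -0.22, -0.206, -0.001, 0.0, 0.0, -1.03, -0.23, -0.275, -0.001, 0.0, 0.0, -1.03, -0.23, -0.275, -0.001, 0.0]
```

Emit:
apply_moves(moves=[0,-0.06,-0.12,-0.069,0,0,0,-0.39,-0.18,-0.137,0,0,0,-0.71,-0.22,-0.206,0,0,0,-1.03,-0.23,-0.275,0,0,0,-1.03,-0.23,-0.275,0,0])

```text
time: 13.32
tool_pos: [0.5284, -0.0663, 0.1265]
orientation: [2.08, 2.226, 0.149]
ft_force: [2.6, 1.2, -9.0]
grip_width: 0.644
```

```bash
python3 rock.py 7.5 12.5; python3 - <<'E'
from h import *
import pickle
cv2.imwrite('pics/w6.png',bot.snapshot('wrist')[:,:,::-1])
E
```

```text
tilt deg [-7.7   0.04  0.01] foot shift mm [ -0.03  -0.83 -10.99] F [ 2.6  1.2 -9. ] T [-0.05 -0.46  0.  ] w 59.92 13.3167
[0.0, 0.39, -0.02, 0.066, -0.001, 0.0, 0.0, 0.7, -0.02, 0.133, -0.001, 0.0, 0.0, 1.01, -0.01, 0.199, -0.001, 0.0, 0.0, 1.31, 0.02, 0.265, -0.001, 0.0, 0.0, 1.31, 0.02, 0.265, -0.001, 0.0]
```

View pics/w6.png

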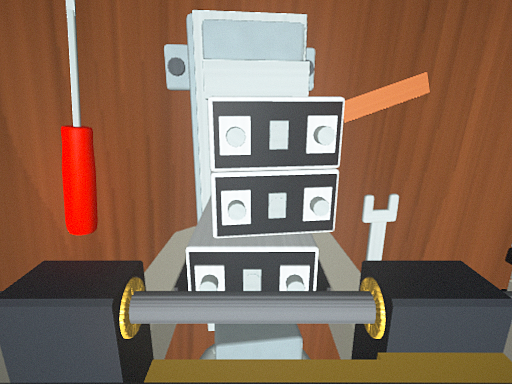

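Cells b and c still line up with each other, and a is rising. I'll continue.

Emit:
apply_moves(moves=[0,0.39,-0.04,0.066,0,0,0,0.7,-0.05,0.133,0,0,0,1.01,-0.06,0.199,0,0,0,1.31,-0.06,0.265,0,0,0,1.31,-0.06,0.265,0,0])

```text
time: 13.78
tool_pos: [0.5399, -0.0654, 0.128]
orientation: [-2.073, -2.219, 0.163]
ft_force: [-4.2, -0.9, 1.4]
grip_width: 0.643
```

```bash
python3 rock.py -7.5 15
```

```text
tilt deg [ 8.38  0.04 -0.01] foot shift mm [ -0.    -2.14 -12.57] F [-4.2 -0.9  1.4] T [-0.37  1.4   0.07] w 59.82 13.7833
[0.0, -0.12, -0.08, -0.069, -0.001, 0.0, 0.0, -0.44, -0.11, -0.139, -0.001, 0.0, 0.0, -0.76, -0.11, -0.208, -0.001, 0.0, 0.0, -1.08, -0.1, -0.277, -0.001, 0.0, 0.0, -1.08, -0.1, -0.277, -0.001, 0.0]
```

Emit:
apply_moves(moves=[0,-0.12,-0.08,-0.069,0,0,0,-0.44,-0.11,-0.139,0,0,0,-0.76,-0.11,-0.208,0,0,0,-1.08,-0.1,-0.277,0,0,0,-1.08,-0.1,-0.277,0,0])

```text
time: 14.2
tool_pos: [0.529, -0.0662, 0.1311]
orientation: [2.08, 2.225, 0.151]
ft_force: [1.6, 0.3, -7.7]
grip_width: 0.644
```

```bash
python3 rock.py 7.5 18
```

```text
tilt deg [-7.78  0.05  0.01] foot shift mm [ 1.000e-02 -1.200e-01 -1.558e+01] F [ 1.6  0.3 -7.7] T [-0.04 -0.42 -0.04] w 59.93 14.2
[0.0, 0.33, -0.05, 0.067, -0.001, 0.0, 0.0, 0.64, -0.08, 0.133, -0.001, 0.0, 0.0, 0.95, -0.09, 0.2, -0.001, 0.0, 0.0, 1.26, -0.08, 0.267, -0.001, 0.0, 0.0, 1.26, -0.08, 0.267, -0.001, 0.0]
```

Emit:
apply_moves(moves=[0,0.33,-0.05,0.067,0,0,0,0.64,-0.08,0.133,0,0,0,0.95,-0.09,0.2,0,0,0,1.26,-0.08,0.267,0,0,0,1.26,-0.08,0.267,0,0])

```text
time: 14.62
tool_pos: [0.5407, -0.0654, 0.1332]
orientation: [-2.076, -2.222, 0.157]
ft_force: [-4.9, -1.5, 1.0]
grip_width: 0.646
```

```bash
python3 rock.py -7.5 20
```

```text
tilt deg [ 8.03  0.05 -0.01] foot shift mm [ 1.000e-02 -1.120e+00 -1.768e+01] F [-4.9 -1.5  1. ] T [-0.37  1.3   0.05] w 60.1 14.6167
[0.0, -0.21, -0.06, -0.068, -0.001, 0.0, 0.0, -0.53, -0.09, -0.136, -0.001, 0.0, 0.0, -0.84, -0.09, -0.203, -0.001, 0.0, 0.0, -1.16, -0.08, -0.271, -0.001, 0.0, 0.0, -1.16, -0.08, -0.271, -0.001, 0.0]
```

Emit:
apply_moves(moves=[0,-0.21,-0.06,-0.068,0,0,0,-0.53,-0.09,-0.136,0,0,0,-0.84,-0.09,-0.203,0,0,0,-1.16,-0.08,-0.271,0,0,0,-1.16,-0.08,-0.271,0,0])

```text
time: 15.03
tool_pos: [0.5292, -0.0662, 0.1363]
orientation: [2.079, 2.225, 0.152]
ft_force: [2.3, -0.0, -8.2]
grip_width: 0.643
```

```bash
python3 rock.py 7.5 23.2;  python3 - <<'E'
from h import *
import pickle
cv2.imwrite('pics/w7.png',bot.snapshot('wrist')[:,:,::-1])
E
```

```text
tilt deg [-7.85  0.05  0.01] foot shift mm [ -0.     0.04 -20.81] F [ 2.3 -0.  -8.2] T [-0.11 -0.51 -0.01] w 59.81 15.0333
[0.0, 0.31, -0.05, 0.067, -0.001, 0.0, 0.0, 0.62, -0.08, 0.134, -0.001, 0.0, 0.0, 0.94, -0.09, 0.201, -0.001, 0.0, 0.0, 1.24, -0.07, 0.268, -0.001, 0.0, 0.0, 1.24, -0.07, 0.268, -0.001, 0.0]
```

View pics/w7.png

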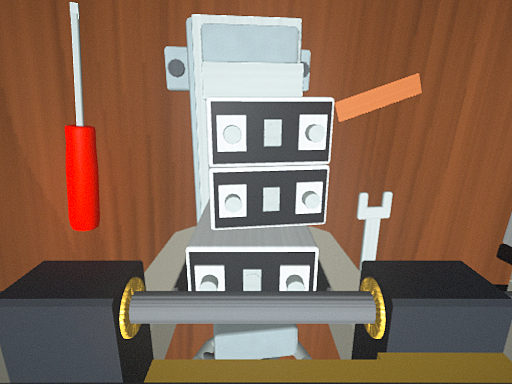

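B and c are still standing as before, so I'll continue.

Emit:
apply_moves(moves=[0,0.31,-0.05,0.067,0,0,0,0.62,-0.08,0.134,0,0,0,0.94,-0.09,0.201,0,0,0,1.24,-0.07,0.268,0,0,0,1.24,-0.07,0.268,0,0])

```text
time: 15.5
tool_pos: [0.5413, -0.0653, 0.1384]
orientation: [-2.075, -2.221, 0.16]
ft_force: [-4.3, -1.1, 2.4]
grip_width: 0.641
```

```bash
python3 rock.py -7.5 25.5
```

```text
tilt deg [ 8.2   0.04 -0.02] foot shift mm [-1.00e-02 -6.30e-01 -2.29e+01] F [-4.3 -1.1  2.4] T [-0.47  1.15  0.12] w 59.63 15.5
[0.0, -0.26, -0.06, -0.069, -0.001, 0.0, 0.0, -0.59, -0.1, -0.137, -0.001, 0.0, 0.0, -0.91, -0.1, -0.206, -0.001, 0.0, 0.0, -1.22, -0.1, -0.274, -0.001, 0.0, 0.0, -1.22, -0.1, -0.274, -0.001, 0.0]
```

Emit:
apply_moves(moves=[0,-0.26,-0.06,-0.069,0,0,0,-0.59,-0.1,-0.137,0,0,0,-0.91,-0.1,-0.206,0,0,0,-1.22,-0.1,-0.274,0,0,0,-1.22,-0.1,-0.274,0,0])

```text
time: 15.92
tool_pos: [0.529, -0.0662, 0.1418]
orientation: [2.08, 2.225, 0.152]
ft_force: [3.2, -0.6, -8.8]
grip_width: 0.643
```

```bash
python3 rock.py 7.5 28.5
```

```text
tilt deg [-7.82  0.05  0.03] foot shift mm [ 2.000e-02 -9.000e-02 -2.627e+01] F [ 3.2 -0.6 -8.8] T [-0.06 -0.51 -0.12] w 59.84 15.9167
[0.0, 0.32, -0.04, 0.067, -0.001, -0.001, 0.0, 0.64, -0.07, 0.134, -0.001, -0.001, 0.0, 0.95, -0.07, 0.201, -0.001, -0.001, 0.0, 1.25, -0.06, 0.267, -0.001, 0.0, 0.0, 1.25, -0.06, 0.267, -0.001, 0.0]
```

Emit:
apply_moves(moves=[0,0.32,-0.04,0.067,0,0,0,0.64,-0.07,0.134,0,0,0,0.95,-0.07,0.201,0,0,0,1.25,-0.06,0.267,0,0,0,1.25,-0.06,0.267,0,0])

```text
time: 16.33
tool_pos: [0.5418, -0.0653, 0.144]
orientation: [-2.077, -2.225, 0.153]
ft_force: [-3.7, -1.8, 1.2]
grip_width: 0.647
```

```bash
python3 rock.py -7.5 30.7
```

```text
tilt deg [ 7.82  0.04 -0.05] foot shift mm [ 1.000e-02  1.300e-01 -2.849e+01] F [-3.7 -1.8  1.2] T [-0.48  0.89  0.28] w 60.17 16.3333
[0.0, -0.33, -0.04, -0.067, -0.001, 0.001, 0.0, -0.64, -0.07, -0.134, -0.001, 0.001, 0.0, -0.95, -0.07, -0.201, -0.001, 0.001, 0.0, -1.26, -0.05, -0.267, -0.001, 0.001, 0.0, -1.26, -0.05, -0.267, -0.001, 0.001]
```

Emit:
apply_moves(moves=[0,-0.33,-0.04,-0.067,0,0,0,-0.64,-0.07,-0.134,0,0,0,-0.95,-0.07,-0.201,0,0,0,-1.26,-0.05,-0.267,0,0,0,-1.26,-0.05,-0.267,0,0])

```text
time: 16.75
tool_pos: [0.5278, -0.0663, 0.147]
orientation: [2.083, 2.225, 0.148]
ft_force: [-1.6, -0.1, -4.5]
grip_width: 0.642
```

```bash
python3 rock.py 7.5 33.5
```

```text
tilt deg [-7.64  0.05  0.12] foot shift mm [ -0.05  -1.48 -31.47] F [-1.6 -0.1 -4.5] T [-0.03  0.22 -0.4 ] w 59.69 16.75
[0.01, 0.46, -0.02, 0.066, -0.001, -0.002, 0.01, 0.76, -0.04, 0.132, -0.001, -0.002, 0.01, 1.07, -0.04, 0.198, -0.001, -0.002, 0.01, 1.37, -0.02, 0.264, -0.001, -0.002, 0.01, 1.37, -0.02, 0.264, -0.001, -0.002]
```

Emit:
apply_moves(moves=[0.01,0.46,-0.02,0.066,0,-0.002,0.01,0.76,-0.04,0.132,0,-0.002,0.01,1.07,-0.04,0.198,0,-0.002,0.01,1.37,-0.02,0.264,0,-0.002,0.01,1.37,-0.02,0.264,0,-0.002])

```text
time: 17.17
tool_pos: [0.5454, -0.0652, 0.1491]
orientation: [-2.082, -2.23, 0.143]
ft_force: [1.1, -2.0, -3.0]
grip_width: 0.643
```

```bash
python3 rock.py -6.5 35.7;  python3 - <<'E'
from h import *
cv2.imwrite('pics/w8.png',bot.snapshot('wrist')[:,:,::-1])
E
```

```text
tilt deg [ 7.3   0.05 -0.05] foot shift mm [ -0.09   4.17 -33.59] F [ 1.1 -2.  -3. ] T [-0.46 -0.6   0.1 ] w 59.79 17.1667
[0.01, -0.7, 0.01, -0.06, -0.001, 0.001, 0.01, -0.98, -0.02, -0.12, -0.001, 0.001, 0.01, -1.26, -0.03, -0.181, -0.001, 0.001, 0.01, -1.54, -0.02, -0.241, -0.001, 0.001, 0.01, -1.54, -0.02, -0.241, -0.001, 0.001]
```

View pics/w8.png

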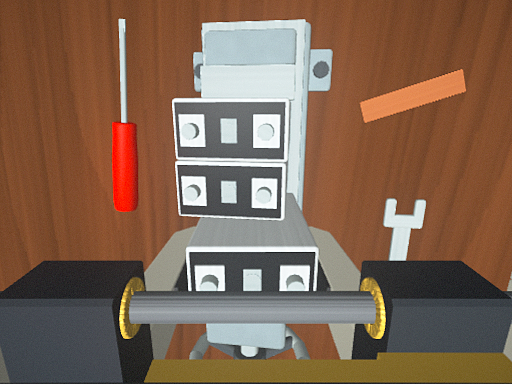

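The picture shows a well up and b and c still standing together. One more rock, then upright.

Emit:
apply_moves(moves=[0.01,-0.6,0,-0.06,0,0,0.01,-0.9,-0.03,-0.12,0,0,0.01,-1.2,-0.04,-0.181,0,0,0.01,-1.5,-0.03,-0.241,0,0,0.01,-1.5,-0.03,-0.241,0,0])

```text
time: 17.63
tool_pos: [0.5251, -0.0666, 0.1514]
orientation: [2.091, 2.238, 0.124]
ft_force: [-0.7, -1.7, -2.5]
grip_width: 0.644
```

```bash
python3 rock.py 0 38.5
```

```text
tilt deg [-6.41  0.   -0.01] foot shift mm [ -0.15  -5.19 -35.73] F [-0.7 -1.7 -2.5] T [-0.29  0.33  0.02] w 59.87 17.6333
[0.01, 0.65, -0.01, 0.028, 0.0, 0.0, 0.01, 0.79, -0.07, 0.056, 0.0, 0.0, 0.01, 0.92, -0.13, 0.084, 0.0, 0.0, 0.01, 1.06, -0.19, 0.112, 0.0, 0.0, 0.01, 1.06, -0.19, 0.112, 0.0, 0.0]
```

Emit:
apply_moves(moves=[0.01,0.4,-0.04,0.028,0,0,0.01,0.65,-0.1,0.056,0,0,0.01,0.85,-0.15,0.084,0,0,0.01,1.06,-0.19,0.112,0,0,0.01,1.06,-0.19,0.112,0,0])

```text
time: 18.05
tool_pos: [0.5369, -0.0657, 0.1547]
orientation: [2.144, 2.296, -0.001]
ft_force: [0.1, -1.7, -2.3]
grip_width: 0.646
```

```bash
python3 rock.py 0 40.5 -2.5; python3 - <<'E'
from h import *
import pickle
pickle.dump(bot.get_state(),open('pics/w9.pkl','wb'))
cv2.imwrite('pics/w9.png',bot.snapshot('wrist')[:,:,::-1])
E
```

```text
tilt deg [-0.03  0.   -0.03] foot shift mm [ -0.08   1.55 -38.79] F [ 0.1 -1.7 -2.3] T [-0.39 -0.25  0.02] w 60.08 18.05
[-0.24, -0.16, -0.04, 0.0, 0.0, 0.001, -0.24, -0.16, -0.09, 0.0, 0.0, 0.001, -0.24, -0.16, -0.13, 0.0, 0.0, 0.001, -0.24, -0.16, -0.17, 0.001, 0.0, 0.001, -0.24, -0.16, -0.17, 0.001, 0.0, 0.001]
```

View pics/w9.png

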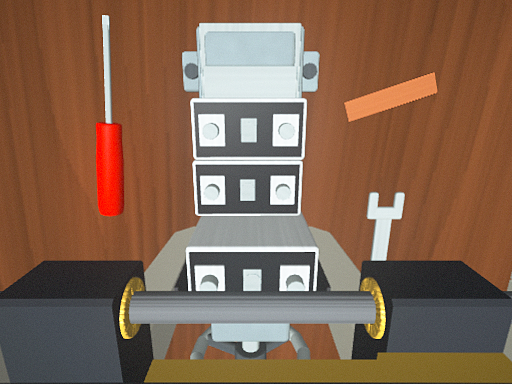

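```bash
python3 - <<'E'
from h import *
import pickle
s=pickle.load(open('pics/w9.pkl','rb'))
p=onz('wrist',[[212,191],[284,191],[210,130],[287,130]],.168,s); print(p.round(4),p.reshape(2,2,3).mean(1).round(4), np.linalg.norm(p[1]-p[0]),np.linalg.norm(p[3]-p[2]))
E
```

```text
[[ 0.5135 -0.0331  0.168 ]
 [ 0.5509 -0.0305  0.168 ]
 [ 0.5116 -0.0019  0.168 ]
 [ 0.5494  0.0006  0.168 ]] [[ 0.5322 -0.0318  0.168 ]
 [ 0.5305 -0.0006  0.168 ]] 0.037504298501120435 0.037884834583788995
```

Emit:
apply_moves(moves=[-0.05,-0.16,-0.04,0,0,0,-0.1,-0.16,-0.09,0,0,0,-0.15,-0.16,-0.13,0,0,0,-0.24,-0.16,-0.17,0,0,0,-0.26,-0.16,-0.17,0,0,0])

```text
time: 18.52
tool_pos: [0.535, -0.0683, 0.1565]
orientation: [2.144, 2.295, 0.001]
ft_force: [0.0, -0.7, -3.6]
grip_width: 0.642
```

Emit:
apply_moves(moves=[0,0,0,0,0,0,0,0,0,0,0,0,0,0,0,0,0,0,0,0,0,0,0,0,0,0,0,0,0,0])

```text
time: 18.93
tool_pos: [0.535, -0.0683, 0.1565]
orientation: [2.144, 2.295, 0.001]
ft_force: [-0.1, 0.0, -2.7]
grip_width: 0.643
```

```bash
python3 rock.py 0 40.5 -2.5; python3 - <<'E'
from h import *
import pickle
pickle.dump(bot.get_state(),open('pics/w10.pkl','wb'))
cv2.imwrite('pics/w10.png',bot.snapshot('wrist')[:,:,::-1])
a=bot.snapshot('side')[:,:,::-1]; cv2.imwrite('pics/s10.png',cv2.resize(a[150:290,180:340],None,fx=4,fy=4,interpolation=2))
a=bot.snapshot('top')[:,:,::-1]; cv2.imwrite('pics/t10.png',cv2.resize(a[140:250,180:420],None,fx=3.3,fy=3.3,interpolation=2))
E
```

```text
tilt deg [-0.1   0.02 -0.02] foot shift mm [ -2.54  -0.48 -40.56] F [-0.1  0.  -2.7] T [-0.02 -0.07  0.03] w 59.81 18.9333
[0.0, 0.05, 0.0, 0.0, 0.0, 0.0, 0.0, 0.05, 0.0, 0.001, 0.0, 0.0, 0.0, 0.05, 0.0, 0.001, 0.0, 0.0, 0.0, 0.05, 0.01, 0.002, 0.0, 0.0, 0.0, 0.05, 0.01, 0.002, 0.0, 0.0]
```

View pics/w10.png

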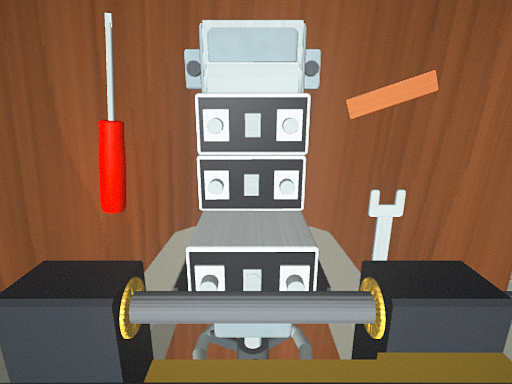

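View pics/s10.png

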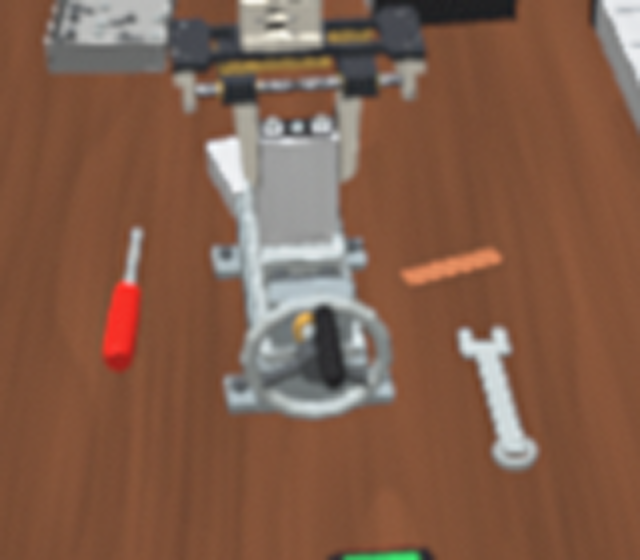

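View pics/t10.png

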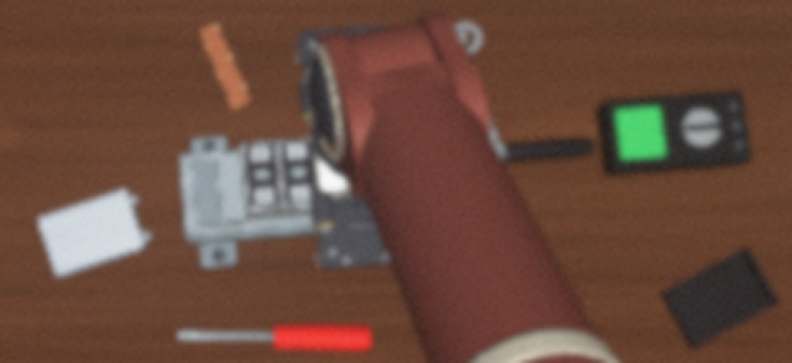

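```bash
python3 - <<'E'
from h import *
import pickle
s=pickle.load(open('pics/w10.pkl','rb'))
print('b front edge',onz('wrist',[[199,208.5],[303,210.5]],.16,s).round(4).tolist())
print('a back edge',onz('wrist',[[188,246],[318,247]],.2005,s).round(4).tolist())
p=onz('wrist',[[217,185],[287,186],[215,126],[290,125]],.168,s); print(p.reshape(2,2,3).mean(1).round(4).tolist())
im=cv2.imread('pics/w10.png')[190:320,170:340]; cv2.imwrite('pics/w10c.png',cv2.resize(im,None,fx=4.5,fy=4.5,interpolation=2))
E
```

```text
b front edge [[0.5035, -0.0493, 0.16], [0.5621, -0.0465, 0.16]]
a back edge [[0.5055, -0.0525, 0.2005], [0.5624, -0.0491, 0.2005]]
[[0.5322, -0.0318, 0.168], [0.5304, -0.0011, 0.168]]
```

View pics/w10c.png

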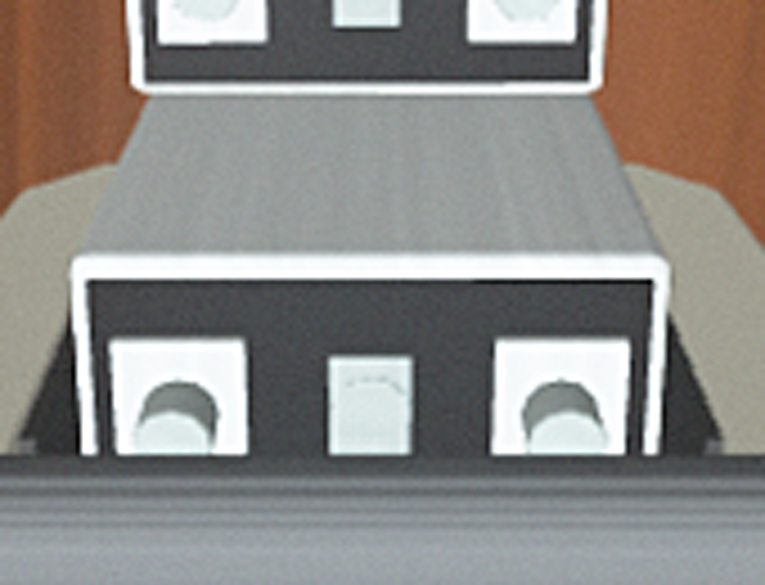

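The measured gap to cell b is about 2.8 mm, the side-load torque is gone, and b and c haven't moved within measuring accuracy. I'm handing in.

```bash
python3 -c "
from rig import bot
print(bot.hand_in()); s=bot.get_state(); print(s['time'],s['tool_pos'],s['ft_force'])"
```

```text
the job is handed in; nothing more can be done
None
the job is handed in; nothing more can be done
```

I backed the handwheel off one full turn, rocked the end cell free, and handed in with it held upright above its old place. The job took about 19 s of the 61 s allowed.

- **Handwheel:** I turned it anticlockwise in one continuous pinch. By arm measurement it went about 361° and drew 4 mm out, and the side view shows the handle back where it started.
- **Rocking:** Before easing it up, I rocked the cell twice each way at 7.7 to 8.5°, with its foot deep between the jaws. I kept rocking while easing it up about 1.5 to 3.7 mm per swing until the foot was out.
- **Final hold:** The foot is about 10 mm above the jaws, computed from the arm's pose rather than seen, with tilt about 0.1°. I moved the cell about 2.5 mm towards the handwheel to clear the next cell. The gap measures about 2.8 mm, and the side force and torque fell to about zero.
- **Other cells and bench:** The other two cells stand upright and where they were, within the 2 to 3 mm spread between my wrist-camera readings. The bystanders visible in the final pictures had not moved; the spanner was partly hidden by the arm in the top view, and the nut tray was only partly in frame.

The only disagreement was about 1 mm of sideways overshoot and lag in the arm. The largest wrist force in the readings after each move was about 14 N, while turning the wheel.

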